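Put the washed ink knives back into their snap-cover case

TASK

Put the washed ink knives away in their case. Flip the clear cover up and over until it springs back on to its rubber stops, slide every knife that lies on the bench, blade first, fully home into the slot marked with its handle's colour, and when all are in, flip the cover over again so that it snaps fully shut over the handles. Leave the other things on the bench where they are.

Things in the scene. Friction and masses are not known exactly. Their poses are not given: they have to be found in the camera images.
- case: Ink-knife case, fixed to the bench, turned up to 0.2 rad. Origin on the bench under the block's front edge, mid-width; x into the slots (away from the robot), y left, z up. Grey slotted block x = 0 to 90 mm, 200 mm wide, 32 mm high; in front of it (x = 0 to -94 mm) an aluminium tray 5 mm thick without rims. Strips on the tray floor show each slot's colour: magenta leftmost, cyan, yellow, black.
- hinge (a point): Middle of the cover's hinge axis, 38 mm above the case's origin; the hinge runs along the case's y. The clear cover reaches 92 mm from the axis and has 20 mm deep lips at its front and sides; the front lip comes down 5 mm outside the handle ends of knives that are fully home, so the cover cannot close on a knife that stands out.
- tab (a point): Grip point of the orange finger tab on the cover's free edge, 120 mm from the hinge axis, in the cover's plane. The tab is 20 mm wide along the hinge, 8 mm thick and sticks out 42 mm beyond the cover's edge. Gripped by its two sides (fingers closing along the hinge) it can turn between the pads while the gripper keeps pointing down.
- cover (a joint): Cover angle in rad: 0 closed, level over the tray, tab toward the robot; 3.0 open, flipped up and over on to two rubber stops on the block, tab to the rear, 55 mm above the bench. Over-centre spring, dead centre at about 1.5: short of it the cover springs back, beyond it it springs to the other stop. The tab needs about 4 N at the stops, less toward the centre.
- slot_magenta (a point): Centre of the mouth of the slot for the magenta knife, case y = 69 mm, 17 mm above the bench; axes as the case's, x into the slot. The level, flat slot is 32 mm wide, 6 mm high and 82 mm deep to its back wall; its mouth is bevelled 6 to 7 mm all round; slots are 46 mm apart.
- slot_cyan (a point): Centre of the mouth of the slot for the cyan knife, case y = 23 mm, 17 mm above the bench; axes as the case's, x into the slot. The level, flat slot is 32 mm wide, 6 mm high and 82 mm deep to its back wall; its mouth is bevelled 6 to 7 mm all round; slots are 46 mm apart.
- slot_yellow (a point): Centre of the mouth of the slot for the yellow knife, case y = -23 mm, 17 mm above the bench; axes as the case's, x into the slot. The level, flat slot is 32 mm wide, 6 mm high and 82 mm deep to its back wall; its mouth is bevelled 6 to 7 mm all round; slots are 46 mm apart.
- slot_black (a point): Centre of the mouth of the slot for the black knife, case y = -69 mm, 17 mm above the bench; axes as the case's, x into the slot. The level, flat slot is 32 mm wide, 6 mm high and 82 mm deep to its back wall; its mouth is bevelled 6 to 7 mm all round; slots are 46 mm apart.
- knife_magenta: Ink knife, magenta handle (80 x 18 x 14 mm), steel blade 85 x 28 x 3 mm with round end, both faces alike, 0.1 kg. Origin in the handle at mid thickness, 30 mm behind the blade's root, 115 mm from its tip, 50 mm from the handle's end; x to the blade's tip, z through the thickness. Fully home (tip at the slot's back wall) the origin is 33 mm in front of the slot's mouth. May be absent.
- knife_cyan: Ink knife, cyan handle (80 x 18 x 14 mm), steel blade 85 x 28 x 3 mm with round end, both faces alike, 0.1 kg. Origin in the handle at mid thickness, 30 mm behind the blade's root, 115 mm from its tip, 50 mm from the handle's end; x to the blade's tip, z through the thickness. Fully home (tip at the slot's back wall) the origin is 33 mm in front of the slot's mouth. May be absent.
- knife_yellow: Ink knife, yellow handle (80 x 18 x 14 mm), steel blade 85 x 28 x 3 mm with round end, both faces alike, 0.1 kg. Origin in the handle at mid thickness, 30 mm behind the blade's root, 115 mm from its tip, 50 mm from the handle's end; x to the blade's tip, z through the thickness. Fully home (tip at the slot's back wall) the origin is 33 mm in front of the slot's mouth. May be absent.
- knife_black: Ink knife, black handle (80 x 18 x 14 mm), steel blade 85 x 28 x 3 mm with round end, both faces alike, 0.1 kg. Origin in the handle at mid thickness, 30 mm behind the blade's root, 115 mm from its tip, 50 mm from the handle's end; x to the blade's tip, z through the thickness. Fully home (tip at the slot's back wall) the origin is 33 mm in front of the slot's mouth. May be absent.
- beaker: Clear plastic beaker, 71 mm wide and 88 mm high; bystander. Origin under its foot.
- dropper_bottle: Brown dropper bottle, 35 mm wide and 112 mm high; bystander. Origin under its foot.
- weight_500: Brass test weight, 37 mm wide and 50 mm high; bystander. Origin under its foot.

How it is judged (in metres and radians):
On the way, in this order (a step that is already met when the one before it is completed fails the run):
1. the cover has sprung over on to its open stop (value of joint cover above 2.8 rad), for 0.3 s.
2. with the cover open, every knife present is fully home in the slot of its colour (value of joint cover above 2.8 rad and x of knife_magenta in the frame of slot_magenta between -0.04 and -0.026 m and y of knife_magenta in the frame of slot_magenta between -0.008 and 0.008 m and z of knife_magenta in the frame of slot_magenta between -0.008 and 0.006 m and angle between the x axis of knife_magenta and the x axis of slot_magenta, either way round below 0.12 rad and x of knife_cyan in the frame of slot_cyan between -0.04 and -0.026 m and y of knife_cyan in the frame of slot_cyan between -0.008 and 0.008 m and z of knife_cyan in the frame of slot_cyan between -0.008 and 0.006 m and angle between the x axis of knife_cyan and the x axis of slot_cyan, either way round below 0.12 rad and x of knife_yellow in the frame of slot_yellow between -0.04 and -0.026 m and y of knife_yellow in the frame of slot_yellow between -0.008 and 0.008 m and z of knife_yellow in the frame of slot_yellow between -0.008 and 0.006 m and angle between the x axis of knife_yellow and the x axis of slot_yellow, either way round below 0.12 rad and x of knife_black in the frame of slot_black between -0.04 and -0.026 m and y of knife_black in the frame of slot_black between -0.008 and 0.008 m and z of knife_black in the frame of slot_black between -0.008 and 0.006 m and angle between the x axis of knife_black and the x axis of slot_black, either way round below 0.12 rad), for 0.3 s.
At the end, for the whole second after the job is handed in: The cover is shut (within 0.08 rad of its closed stop) and at rest, and every knife present lies in the slot of its own colour, its blade tip within 7 mm of the slot's back wall, within 8 mm sideways and in height and 0.12 rad of the slot's direction (value of joint cover below 0.08 rad and velocity of joint cover below 0.1 rad/s and x of knife_magenta in the frame of slot_magenta between -0.04 and -0.026 m and y of knife_magenta in the frame of slot_magenta between -0.008 and 0.008 m and z of knife_magenta in the frame of slot_magenta between -0.008 and 0.006 m and angle between the x axis of knife_magenta and the x axis of slot_magenta, either way round below 0.12 rad and x of knife_cyan in the frame of slot_cyan between -0.04 and -0.026 m and y of knife_cyan in the frame of slot_cyan between -0.008 and 0.008 m and z of knife_cyan in the frame of slot_cyan between -0.008 and 0.006 m and angle between the x axis of knife_cyan and the x axis of slot_cyan, either way round below 0.12 rad and x of knife_yellow in the frame of slot_yellow between -0.04 and -0.026 m and y of knife_yellow in the frame of slot_yellow between -0.008 and 0.008 m and z of knife_yellow in the frame of slot_yellow between -0.008 and 0.006 m and angle between the x axis of knife_yellow and the x axis of slot_yellow, either way round below 0.12 rad and x of knife_black in the frame of slot_black between -0.04 and -0.026 m and y of knife_black in the frame of slot_black between -0.008 and 0.008 m and z of knife_black in the frame of slot_black between -0.008 and 0.006 m and angle between the x axis of knife_black and the x axis of slot_black, either way round below 0.12 rad); the robot touches nothing.
It fails at once if a bystander (beaker, dropper bottle or test weight) is moved by more than 30 mm or tipped over (distance of any of beaker, dropper_bottle, weight_500 from where it was at the start of the episode above 0.03 m or angle between any of beaker, dropper_bottle, weight_500's own z axis and vertical above 0.5 rad).
Of knife_magenta, knife_cyan, knife_yellow, knife_black only 3 to 4 are there at a start; the rules pass over those that are not, and their reading is None.
At some moment in a run one of knife_magenta, knife_cyan, knife_yellow, knife_black may be knocked a few centimetres aside while the robot is not near it.
Once in a run the grip may slacken for a moment while it holds something.
It also fails if it takes over 210 s, if anything falls off the work surface, if the arm or the gripper's body presses on something with over 40 N, if the wrist force passes 120 N, or if a joint passes its speed limit or range.

ROBOT

A 6-joint arm with a two-finger parallel gripper is mounted at the origin on a cart in front of the work surface, level with it; the furniture and walls round the work are solid. World frame = base frame: x ahead of the robot, y to its left, z up, the work surface at z = 0. Lengths are in mm, angles in rad, forces in N, time in s.
With the tool pointing down it reaches from about 425 to 1125 mm from the base axis. Payload 14.9 kg.
Tool frame: the origin (TCP) lies midway between the tips of the shut fingers; the grasp point (between the pads) lies 19 mm behind it; z points along the fingers, y is the line along which they close (so a half turn about z gives the same grasp; the last joint's range is limited). The gripper opens to 91 mm and grips with 3 to 60 N. Pads are 32 mm wide; open, the fingers measure 118 mm over their backs; the gripper's body (76 mm by 178 mm) begins 60 mm behind the grasp point.
Start: joints at [-1.22, 0.379, 1.734, -0, 1.028, -0.033], TCP at [262.109, -649.089, 213.932] pointing down, gripper open.
Joint ranges: [-2.77, 2.77], [-0.74, 2.19], [0, 2.66], [-1.06, 4.2], [0.31, 2.87], [-3.08, 3.08]. Speed limits (rad/s): [1.89, 1.89, 2.39, 3.14, 3.14, 3.14].

INTERFACE

Orientations are given as [roll, pitch, yaw] about the fixed x, y, z axes, in that order (R = Rz(yaw) Ry(pitch) Rx(roll)).
In Python, from station import env gives the robot as it stands. The module is installed in compiled form; this text tells all that it offers. Calls block until the motion is done:
- env.goto(position, orientation): joint-space move of the TCP to a pose.
- env.move_linear(position, ori=None, speed=150, max_force=None): straight line of the TCP; ori=None keeps the orientation; speed is the mean speed in mm/s. With max_force (N) it stops when the force on the tool has changed by that much, and returns True; else False.
- env.set_joints(angles): joint-space move.
- env.command_gripper(opening, f_grip=None): finger opening in mm; f_grip is the grip in N (None keeps the last); returns when the fingers have stopped.
- env.dwell(seconds).
- env.inverse_kinematics(position, orientation): joint angles nearest the present ones, or None.
- env.get_image(name): name is "side" or "top"; returns (picture, depth): 480x640x3 uint8, red, green, blue; 480x640 float32, mm along the optical axis (not along the pixel's ray), 0 where there is no reading.
- env.camera_info(name): a dict with "fx", "fy", "cx", "cy" (pixels), "origin" and "rotation" of the camera in the world. Camera axes: x right, y up, looking along -z (the intrinsics and any distortion apply to the point x, -y, -z); pixel columns grow to the right and rows downward; lengths in mm; the calibration is good to about 2 mm. A picture is of the moment at which its call begins. camera_info takes no time and is no camera call.
A pose or a line that the arm cannot do raises env.Unreachable and nothing moves.
- env.sign_off(): hands the job in; it is judged then, once.
Readings, each from a call of its own:
- env.current_t(): time.
- env.current_joint_pos(): joint angles.
- env.current_joint_vel(): joint speeds.
- env.current_effort(): joint torques, N m.
- env.current_eef_pos(): TCP position.
- env.current_tool_rot(): TCP orientation.
- env.current_force(): force on the tool from outside, world axes, zero at the start.
- env.current_torque(): the same for the moment, N m.
- env.current_finger_gap(): finger opening in mm.
- env.current_gripper_force(): force on a finger pad.
Only numpy, scipy, OpenCV 4.12 (cv2) and the standard library are available. Lean on these libraries where they do the work, as an engineer would, in place of code of your own. Each camera call takes 0.05 s, during which the arm holds its last target. There are 200 camera calls.

## Working session

There is one attempt and no reset: what is moved stays moved. The work goes in short steps, each a Python script; the robot and the scene stay as the last script left them, time stands still between calls to the robot, and variables do not carry over. Pictures are saved under pics/ and viewed, at most 14 in all, crops included, and the job is handed in when it is done.

```bash
mkdir -p pics; cat > h.py <<'E'
from station import env
import numpy as np, cv2
def snap(name,fn):
    im,d=env.get_image(name); cv2.imwrite('pics/'+fn,im[:,:,::-1]); np.savez('pics/'+fn+'.npz',im=im,d=d); return im,d
def cam(name):
    c=env.camera_info(name); return c,np.array(c['origin'],float),np.array(c['rotation'],float)
def ray(name,u,v):
    c,o,R=cam(name)
    p=np.stack([(np.asarray(u,float)-c['cx'])/c['fx'],-(np.asarray(v,float)-c['cy'])/c['fy'],-np.ones_like(np.asarray(u,float))],-1)
    return o,p@R.T
def at_z(name,u,v,z):
    o,r=ray(name,u,v); return o+r*((z-o[2])/r[...,2])[...,None]
def at_d(name,u,v,d):
    o,r=ray(name,u,v); return o+r*np.asarray(d)[...,None]
E
python3 - <<'E'
from h import *
for n in('top','side'):
    snap(n,n+'0.png'); print(env.camera_info(n))
print(env.current_tool_rot(),env.current_finger_gap())
E
```

```text
{'fx': 448.08341952709094, 'fy': 448.08341952709094, 'cx': 318.12148760430597, 'cy': 243.8593796478406, 'origin': array([ 338.51690394,  -39.33827048, 1287.14049589]), 'rotation': array([ 2.19404527e-01, -2.01436278e-05, -1.57741974e+00])}
{'fx': 537.5239332677885, 'fy': 537.5239332677885, 'cx': 320.94038217163427, 'cy': 250.05789574537914, 'origin': array([  337.65192107, -1005.43260653,   854.71223974]), 'rotation': array([ 0.89504551, -0.00768696, -0.26583571])}
[-3.14065150e+00 -3.52363804e-05  3.83783700e-01] 91.06440625020367
```

View pics/top0.png

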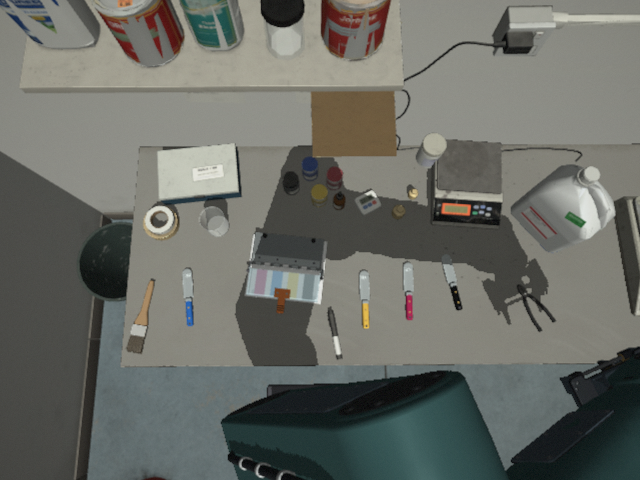

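View pics/side0.png

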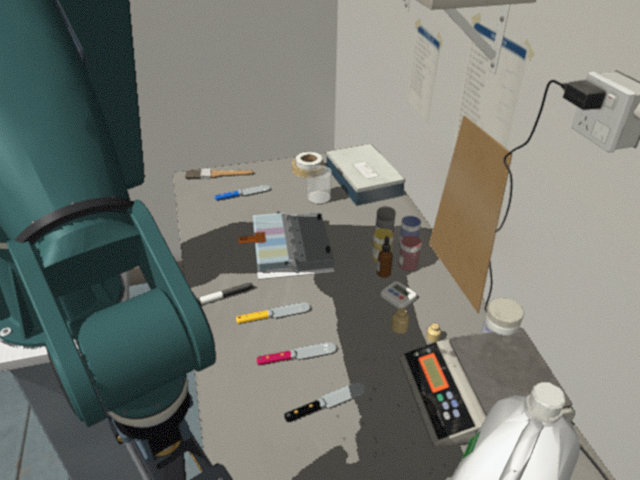

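The top view shows the closed case with its tab at about (283,298). The knives are blue (188,300), yellow (365,303), magenta (408,293) and black (453,285), and there is a pen at (334,333). The rotation comes as roll-pitch-yaw. I still need to check whether the blue knife is the cyan one.

```bash
cat >> h.py <<'E'
from scipy.spatial.transform import Rotation as Ro
def cam(name):
    c=env.camera_info(name); return c,np.array(c['origin'],float),Ro.from_euler('xyz',c['rotation']).as_matrix()
E
python3 - <<'E'
from h import *
f=np.load('pics/top0.png.npz');im,d=f['im'],f['d']
c=im[220:370,120:480]; cv2.imwrite('pics/c0.png',cv2.resize(c[:,:,::-1],None,fx=2.2,fy=2.2,interpolation=cv2.INTER_CUBIC))
for n,(u,v) in dict(blue=(188,315),bluebl=(187,280),yel=(366,316),mag=(409,305),blk=(458,298),tab=(283,300),bench=(390,340),block=(290,245),cyanstrip=(300,288)).items():
    print(n,im[v,u],at_d('top',u,v,d[v,u]).round(1))
E
```

```text
blue [ 43 101 180] [419.7 325.1  17.1]
bluebl [158 166 161] [519.7 335.8   9.1]
yel [226 187  80] [ 413.9 -174.6   12.7]
mag [168  41  82] [ 443.9 -297.2   11.9]
blk [ 5 11 11] [ 462.7 -437.2   12.6]
tab [113  64  33] [457.2  56.9  45.4]
bench [135 135 125] [ 347.5 -241.1    1.2]
block [59 62 61] [615.7  39.5  31.4]
cyanstrip [162 177 177] [490.5  10.1  42.3]
```

View pics/c0.png

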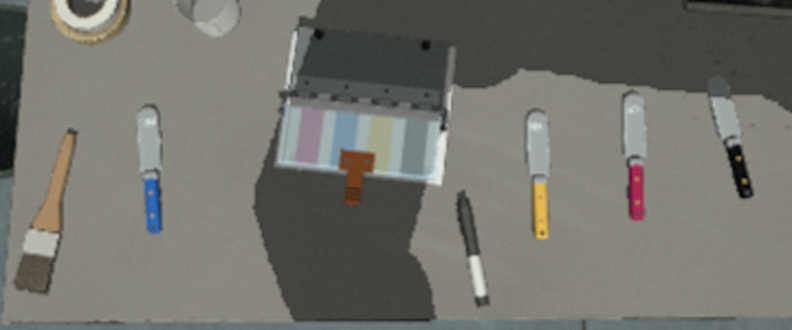

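```bash
cat >> h.py <<'E'
def pts(name,im,d):
    v,u=np.mgrid[0:480,0:640]; return at_d(name,u,v,d)
def hsvm(im,col):
    h=cv2.cvtColor(im,cv2.COLOR_RGB2HSV); H,S,V=h[...,0],h[...,1],h[...,2]
    if col=='black': return (V<40)
    lo,hi,s=dict(cyan=(100,118,140),yellow=(18,30,120),magenta=(165,178,130),orange=(5,16,130))[col]
    return (H>=lo)&(H<=hi)&(S>s)&(V>60)
def knife(col,im,d,P,name='top',verbose=False):
    """origin xy, yaw from handle mask (biggest blob on bench) ; z plane 14"""
    m=hsvm(im,col)&(P[...,0]>330)&(P[...,0]<640)&(P[...,2]>2)&(P[...,2]<40)&(P[...,1]>-520)&(P[...,1]<420)
    if col=='black': m&=(P[...,1]<-80)
    n,l,st,_=cv2.connectedComponentsWithStats(cv2.morphologyEx(m.astype(np.uint8),cv2.MORPH_CLOSE,np.ones((3,3))))
    best=None
    for i in range(1,n):
        if st[i,4]<60: continue
        v,u=np.where(l==i); q=at_z(name,u,v,12.)[:,:2]
        (c,s,a)=cv2.minAreaRect(q.astype(np.float32))
        if not(60<max(s)<105 and min(s)<32): continue
        w,V=np.linalg.eigh(np.cov(q.T)); ax=V[:,1]
        c=np.array(c)
        # blade side: raised light pixels near c+ax*60
        sc=[]
        for sg in(1,-1):
            pos=c+sg*ax*75; dd=np.hypot(P[...,0]-pos[0],P[...,1]-pos[1])<12
            sc.append(np.median(P[...,2][dd]))
        if sc[1]>sc[0]: ax=-ax
        if best is None or st[i,4]>best[0]: best=(st[i,4],c+10*ax,np.arctan2(ax[1],ax[0]),s,sc)
    return best
E
python3 - <<'E'
from h import *
f=np.load('pics/top0.png.npz');im,d=f['im'],f['d'];P=pts('top',im,d)
for c in('cyan','yellow','magenta','black'): print(c,knife(c,im,d,P))
m=hsvm(im,'orange')&(P[...,2]>25)&(abs(P[...,0]-470)<70)&(abs(P[...,1]-50)<60)
v,u=np.where(m); q=at_z('top',u,v,42.)[:,:2]; print('tab',len(q),q.mean(0),cv2.minAreaRect(q.astype(np.float32)))
# block dark area + hi
for lo,hi in((26,37),(37,50)):
    m=(P[...,2]>lo)&(P[...,2]<hi)&(P[...,0]>480)&(P[...,0]<720)&(abs(P[...,1]-40)<150)
    n,l,st,_=cv2.connectedComponentsWithStats(m.astype(np.uint8)); i=1+np.argmax(st[1:,4]); q=P[l==i][:,:2]
    print(lo,len(q),cv2.minAreaRect(q.astype(np.float32)))
# corners from crop view
for n,(a,b,z) in dict(blkRL=(298,28,32),blkRR=(455,47,32),trayFR=(440,184,5),hingeL=(284,95,38),hingeR=(446,122,38),covFL=(277,167,38),tabtip=(353,204,42)).items():
    print(n,at_z('top',np.array(120+(a)/2.2),np.array(220+(b)/2.2),z)[:2].round(1))
for n,(u,v) in dict(beaker=(213,218),drop=(339,200),brass=(399,211),balance=(432,222),tape=(160,222),box=(240,195),bl=(309,165),rd=(334,176),yl=(318,195),bk=(290,182)).items():
    print(n,P[v,u].round(0))
E
```

```text
cyan (np.int32(140), array([434.56336012, 324.65278752]), np.float64(0.12325354557550856), (65.99775695800781, 16.21669578552246), [np.float64(0.7722938488097952), np.float64(8.887356267026007)])
yellow (np.int32(145), array([ 424.23495857, -171.63452204]), np.float64(0.020945689900918288), (16.932729721069336, 66.89187622070312), [np.float64(0.31266644776371777), np.float64(9.088423004052174)])
magenta (np.int32(141), array([ 448.47042768, -296.10028611]), np.float64(-0.025796853208921115), (67.43501281738281, 16.755281448364258), [np.float64(1.1380108475830184), np.float64(8.239850910640826)])
black (np.int32(120), array([ 473.47918607, -429.16320866]), np.float64(0.1790588735586714), (65.25325012207031, 16.237319946289062), [np.float64(0.3189718325861577), np.float64(7.878977767756851)])
tab 213 [461.10644021  62.36166844] ((456.3246765136719, 60.36023712158203), (39.140567779541016, 63.464576721191406), 89.62071990966797)
26 1888 ((601.08837890625, 45.58885192871094), (199.57154846191406, 91.4814682006836), 83.21980285644531)
37 1855 ((530.064208984375, 52.360984802246094), (100.00476837158203, 213.17015075683594), 0.04434635862708092)
blkRL [652.5 139.4]
blkRR [625.6 -66.3]
trayFR [450.  -45.5]
hingeL [562.3 154.4]
hingeR [526.  -53.6]
covFL [469.9 160.8]
tabtip [422.6  63.8]
beaker [704. 270.   9.]
drop [ 738. -101.   68.]
brass [ 710. -274.   50.]
balance [ 683. -374.   25.]
tape [695. 428.   2.]
box [772. 190.  17.]
bl [838. -17.  85.]
rd [807. -88.  77.]
yl [751. -42.  76.]
bk [788.  38.  81.]
```

```bash
cat >> h.py <<'E'
def proj(name,X):
    c,o,R=cam(name); p=(np.asarray(X,float)-o)@R; return np.stack([c['cx']+c['fx']*p[...,0]/-p[...,2],c['cy']-c['fy']*p[...,1]/-p[...,2]],-1)
def c2w(X,o,yaw): return Ro.from_euler('z',yaw).apply(np.asarray(X,float))+[o[0],o[1],0]
E
python3 - <<'E'
from h import *
f=np.load('pics/top0.png.npz');im,d=f['im'],f['d'];P=pts('top',im,d)
m=(P[...,2]>26)&(P[...,2]<37)&(P[...,0]>480)&(P[...,0]<720)&(abs(P[...,1]-40)<150)
n,l,st,_=cv2.connectedComponentsWithStats(m.astype(np.uint8)); i=1+np.argmax(st[1:,4]); m=l==i
us=np.where(m.any(0))[0][5:-6]; vt=np.array([np.where(m[:,u])[0][0] for u in us]); q=at_z('top',us,vt-.5,32.)
k=np.polyfit(q[:,1],q[:,0],1); print('rear edge yaw',-np.arctan(k[0]),'x at y=45',np.polyval(k,45))
vs=np.arange(us.size and np.where(m.any(1))[0][0]+10,np.where(m.any(1))[0][-1]-8)
for s in(0,-1):
    uu=np.array([np.where(m[v])[0][s] for v in vs]); q=at_z('top',uu+(-.5 if s==0 else .5),vs,32.); k=np.polyfit(q[:,0],q[:,1],1); print('side yaw',np.arctan(k[0]),np.polyval(k,600))
o,yaw=(556.3,50.9),-.118
out=[]
for nm,(x0,y0) in(('top',(235,220)),('side',(230,190))):
    I=np.load(f'pics/{nm}0.png.npz')['im'][y0:y0+100,x0:x0+130,::-1]; S=6; I=cv2.resize(I,None,fx=S,fy=S,interpolation=cv2.INTER_CUBIC)[:, :780].copy()
    def poly(X,c):
        p=proj(nm,c2w(X,o,yaw)); cv2.polylines(I,[(((p-[x0,y0]+.5)*S)).astype(int)],True,c,1)
    poly([[0,100,32],[90,100,32],[90,-100,32],[0,-100,32]],(0,0,255))
    poly([[0,100,5],[-94,100,5],[-94,-100,5],[0,-100,5]],(0,255,0))
    poly([[0,100,38],[-92,100,38],[-92,-100,38],[0,-100,38]],(255,0,0))
    poly([[-92,10,42],[-134,10,42],[-134,-10,42],[-92,-10,42]],(0,255,255))
    out.append(I)
cv2.imwrite('pics/ov.png',np.hstack([cv2.resize(i,(400,308)) for i in out]))
E
```

```text
rear edge yaw -0.11615136754582686 x at y=45 645.0762814740768
side yaw -0.1083809786529357 146.28896889904996
side yaw -0.11323357682998209 -54.800012410059836
```

View pics/ov.png

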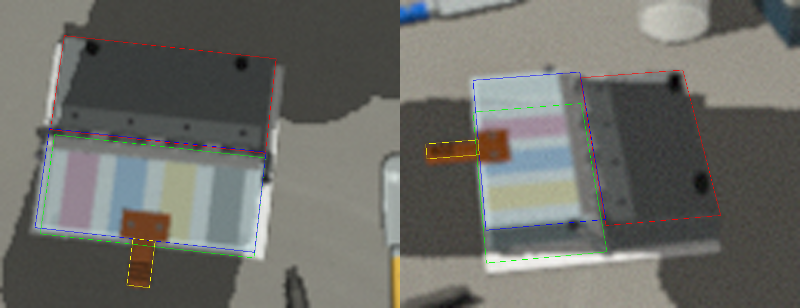

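The overlay fits the case, cover and tab in both views to about 2 mm. The case origin is near (555.5, 51) with yaw −0.114. Next I open the cover.

```bash
cat >> h.py <<'E'
O=np.array([555.5,50.9]);YAW=-.114
ORI=[np.pi,0,YAW]
def tab(a): return c2w([-120*np.cos(a),0,38+120*np.sin(a)-19],O,YAW)
E
python3 - <<'E'
from h import *
env.goto(tab(0)+[0,0,150],ORI); env.command_gripper(50)
print(env.move_linear(tab(0)+[0,0,0],speed=120,max_force=15),env.current_eef_pos())
env.command_gripper(0,25); print('gap',env.current_finger_gap(),env.current_t())
for a in np.linspace(0,2.95,13)[1:]:
    env.move_linear(tab(a),speed=110); print(round(a,2),env.current_force().round(1),round(env.current_finger_gap(),1))
snap('side','open1.png'); print(env.current_t())
E
```

```text
False [436.69075747  64.59252111  19.49587886]
gap 19.61379714575637 5.4417
0.25 [-0.7  4.8 -2.1] 19.6
0.49 [-1.8  5.  -0.3] 19.7
0.74 [-3.8  6.3  3. ] 19.8
0.98 [-3.4  6.1  5.3] 19.6
1.23 [-1.2  6.2  2.3] 19.9
1.48 [-0.4  5.7  4.3] 19.6
1.72 [2.6 4.7 4.6] 19.9
1.97 [5.9 4.6 5.2] 19.9
2.21 [8.1 4.3 5.1] 19.6
2.46 [9.8 4.3 2.9] 20.0
2.7 [10.4  4.   0.2] 19.5
2.95 [10.6  4.9 -2.8] 19.9
10.4917
```

View pics/open1.png

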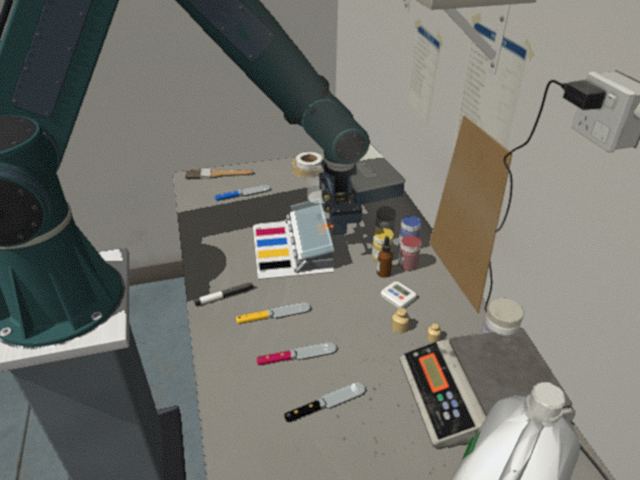

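The cover is over, lying on the block with its tab toward the rear around (330,230). I'll release it and do the first knife, yellow.

```bash
cat >> h.py <<'E'
YS=dict(magenta=69,cyan=23,yellow=-23,black=-69)
GO=-10   # grasp point along knife x
def find(col):
    im,d=env.get_image('top'); return knife(col,im,d,pts('top',im,d))
def pick(col):
    b=find(col); print(col,b and (b[1].round(1),round(b[2],3),np.round(b[3],0)))
    a=b[2]; ax=np.array([np.cos(a),np.sin(a)]); org=b[1]+6.5*ax; g=org+GO*ax
    env.goto([*g,110],[np.pi,0,a]); env.command_gripper(45)
    print('hit',env.move_linear([*g,3],speed=100,max_force=12),env.current_eef_pos().round(1))
    env.command_gripper(0,40); print('gap',env.current_finger_gap())
    env.move_linear([*g,110],speed=150)
def pre(col,x=-130):
    env.goto(c2w([x-20+GO,YS[col],90],O,YAW),ORI)
    env.move_linear(c2w([x+GO,YS[col],13],O,YAW),speed=120); print('gap',env.current_finger_gap(),env.current_t())
def insert(col,f=18):
    F0=env.current_force()
    r=env.move_linear(c2w([-28+GO,YS[col],13],O,YAW),speed=40,max_force=f)
    e=env.current_eef_pos(); p=Ro.from_euler('z',-YAW).apply(e-[*O,0])
    print('stop',r,'case',p.round(1),'est org x',(p[0]-GO).round(1),(env.current_force()-F0).round(1),env.current_finger_gap())
def rel(col):
    env.command_gripper(29); env.move_linear(env.current_eef_pos()+[0,0,110],speed=150)
def crop(fn,boxes):
    out=[]
    for nm,x0,y0,w,h in boxes:
        I=snap(nm,'full_'+nm+fn)[0][y0:y0+h,x0:x0+w,::-1]; out.append(cv2.resize(I,(390,int(390*h/w)),interpolation=cv2.INTER_CUBIC))
    H=max(i.shape[0] for i in out); cv2.imwrite('pics/'+fn,np.hstack([np.pad(i,((0,H-i.shape[0]),(0,10),(0,0))) for i in out]))
E
python3 - <<'E'
from h import *
env.command_gripper(40); env.move_linear(env.current_eef_pos()+[0,0,120],speed=150)
pick('yellow'); pre('yellow'); crop('y1.png',[('top',235,210,110,110),('side',200,170,150,150)])
E
```

```text
yellow (array([ 424.2, -171.6]), np.float64(0.028), array([17., 67.]))
hit False [ 421.  -171.8    3.4]
gap 17.475630551016604
gap 17.82010940099234 17.875
```

View pics/y1.png

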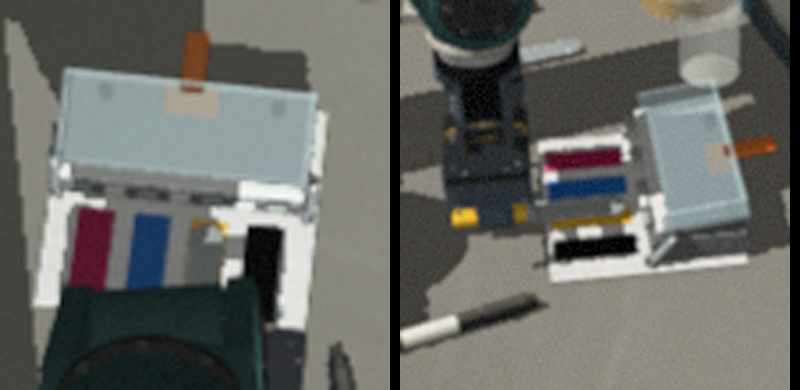

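The yellow blade lies straight over its strip, tip just short of the slot, so I insert it.

```bash
python3 - <<'E'
from h import *
insert('yellow'); rel('yellow'); env.goto([430,-150,200],[np.pi,0,0])
crop('y2.png',[('top',235,210,110,110),('side',230,180,120,120)])
E
```

```text
stop False case [-41.5 -23.3  12. ] est org x -31.5 [-15.    1.5   6.1] 17.581925489006153
```

View pics/y2.png

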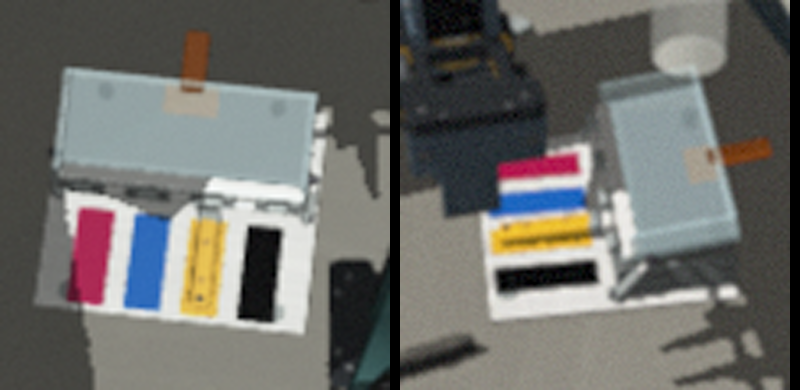

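Yellow is home: the handle lies over its strip and it pressed on the back wall with 15 N. Next is magenta.

```bash
python3 - <<'E'
from h import *
pick('magenta'); pre('magenta'); crop('m1.png',[('top',235,210,110,110),('side',200,170,150,150)])
E
```

```text
magenta (array([522.7, 124.8]), np.float64(-0.11), array([27., 74.]))
hit True [518.3 125.1   5.2]
gap 0.6911407929564444
gap 0.5796363453378603 28.575
```

View pics/m1.png

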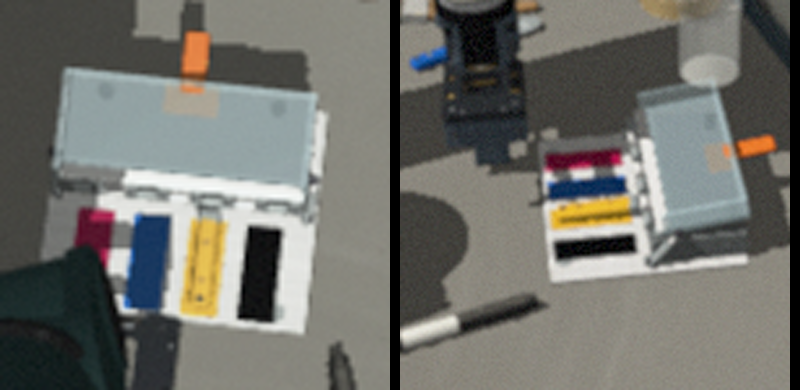

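I grasped the magenta strip on the tray by mistake. It did no harm. I'll exclude the case area from the search.

```bash
cat >> h.py <<'E'
def find(col):
    im,d=env.get_image('top'); P=pts('top',im,d); q=P.copy(); q[...,:2]-=O; q=Ro.from_euler('z',-YAW).apply(q.reshape(-1,3)).reshape(P.shape)
    im=im.copy(); im[(abs(q[...,1])<115)&(q[...,0]>-110)&(q[...,0]<110)]=128
    return knife(col,im,d,P)
E
python3 - <<'E'
from h import *
env.command_gripper(45); env.move_linear(env.current_eef_pos()+[0,0,150],speed=200)
print([ (c,find(c)) for c in('cyan','black')])
pick('magenta'); pre('magenta'); crop('m2.png',[('top',235,210,110,110),('side',200,170,150,150)])
E
```

```text
[('cyan', (np.int32(144), array([405.82279902, 358.49658325]), np.float64(0.38930686949490995), (67.4401626586914, 16.72963523864746), [np.float64(0.5744719937522405), np.float64(9.873059509428344)])), ('black', (np.int32(118), array([ 473.56110697, -429.52299967]), np.float64(0.17688019912227396), (65.27313995361328, 15.578060150146484), [np.float64(-0.3601035290218988), np.float64(8.294142435299364)]))]
magenta (array([ 448.5, -296.1]), np.float64(-0.026), array([67., 17.]))
hit False [ 445.3 -296.3    3.5]
gap 17.716456803209635
gap 17.390716438786345 37.3917
```

View pics/m2.png

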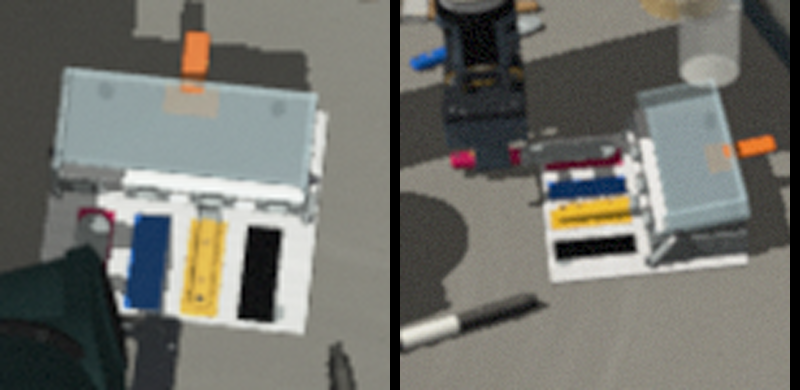

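The magenta blade points straight at its slot. The cyan knife has been knocked aside, but it is found again. I insert magenta, then bring black up.

```bash
python3 - <<'E'
from h import *
insert('magenta'); rel('magenta')
env.goto(c2w([-150,150,200],O,YAW),ORI)
pick('black'); pre('black'); crop('b1.png',[('top',235,210,110,110),('side',200,170,150,150)])
E
```

```text
stop False case [-40.4  68.6  12.3] est org x -30.4 [-10.8   1.3   5.5] 17.340003125627543
black (array([ 473.5, -429.4]), np.float64(0.175), array([65., 16.]))
hit False [ 470.4 -430.3    3.7]
gap 17.532130204911184
gap 17.75415561522633 50.0333
```

View pics/b1.png

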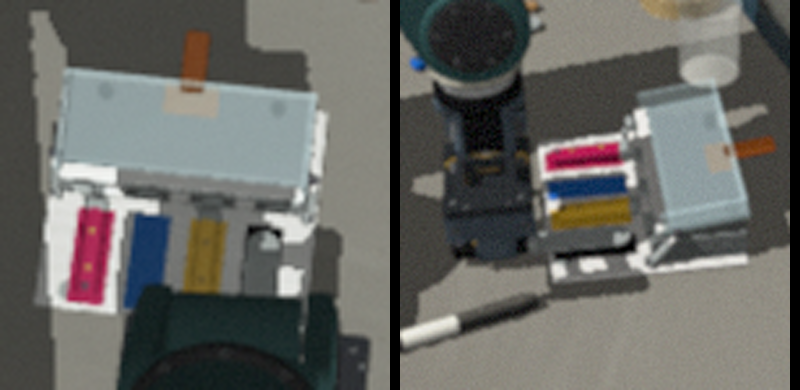

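Magenta is home and the black blade is aligned. I insert black, then bring cyan up.

```bash
python3 - <<'E'
from h import *
insert('black'); rel('black')
env.goto(c2w([-150,-150,200],O,YAW),ORI)
pick('cyan'); pre('cyan'); crop('c1.png',[('top',235,210,110,110),('side',200,170,150,150)])
E
```

```text
stop False case [-40.7 -69.   12.3] est org x -30.7 [-9.8  1.4  3.9] 17.527215696120987
cyan (array([405.6, 358.3]), np.float64(0.381), array([69., 16.]))
hit False [402.7 357.2   3.5]
gap 17.733941647261556
gap 17.352963986251297 61.4083
```

View pics/c1.png

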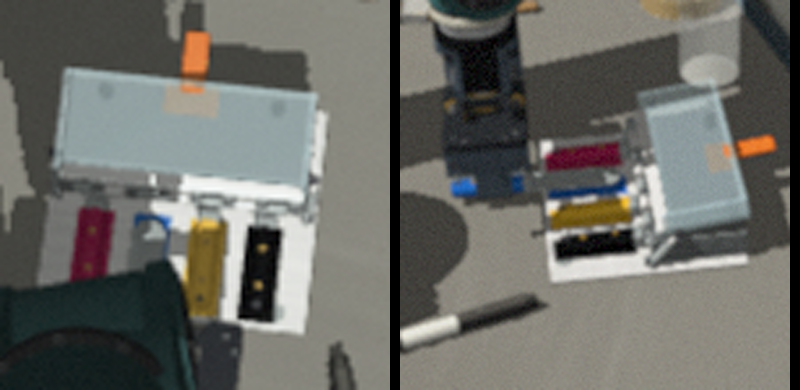

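The cyan blade is aligned. I insert it and measure all the handle ends.

```bash
python3 - <<'E'
from h import *
insert('cyan'); rel('cyan')
env.goto(c2w([-150,-260,250],O,YAW),ORI)
crop('all.png',[('top',235,210,110,110),('side',230,180,120,120)])
f=np.load('pics/full_topall.png.npz'); im,d=f['im'],f['d']
v,u=np.mgrid[0:480,0:640]; q=at_z('top',u,v,22.); q[...,:2]-=O; q[...,2]=0; q=Ro.from_euler('z',-YAW).apply(q.reshape(-1,3)).reshape(480,640,3)
for c,y in YS.items():
    m=(abs(q[...,1]-y)<20)&(q[...,0]<0)&(q[...,0]>-115)&hsvm(im,c); n,l,st,_=cv2.connectedComponentsWithStats(m.astype(np.uint8)); m=l==1+np.argmax(st[1:,4])
    w,V=np.linalg.eigh(np.cov(q[m][:,:2].T)); print(c,'end',q[m][:,0].min().round(1),'front',q[m][:,0].max().round(1),'y',q[m][:,1].mean().round(1),'ang',np.arctan(V[1,1]/V[0,1]).round(3))
E
```

```text
stop False case [-40.5  22.7  12.3] est org x -30.5 [-11.    2.    4.9] 17.873051810959748
magenta end -89.0 front -15.2 y 68.0 ang 0.003
cyan end -88.8 front -15.4 y 22.4 ang 0.002
yellow end -89.3 front -14.0 y -22.8 ang 0.005
black end -87.5 front -15.1 y -68.5 ang 0.003
```

View pics/all.png

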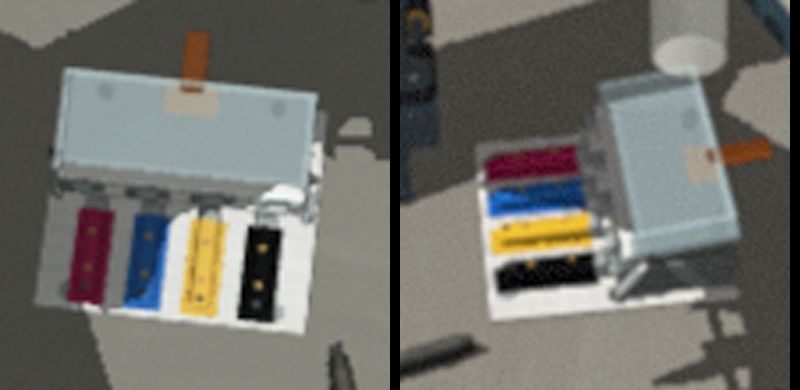

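```bash
python3 - <<'E'
from h import *
f=np.load('pics/full_topall.png.npz'); P=pts('top',f['im'],f['d'])
q=P-[*O,0]; q=Ro.from_euler('z',-YAW).apply(q.reshape(-1,3)).reshape(P.shape)
for c,y in YS.items():
    m=(abs(q[...,1]-y)<6)&(q[...,0]<-8)&(q[...,0]>-115)&(q[...,2]>15)
    print(c,m.sum(),np.sort(q[m][:,0])[[0,1,2,3]].round(1),'z rear',np.median(q[m&(q[...,0]<-60)][:,2]).round(1),'z front',np.median(q[m&(q[...,0]>-45)&(q[...,0]<-20)][:,2]).round(1))
E
```

```text
magenta 107 [-81.1 -80.7 -78.9 -78.3] z rear 19.7 z front 21.1
cyan 109 [-81.5 -81.  -79.2 -79.1] z rear 19.8 z front 22.6
yellow 105 [-79.9 -79.9 -79.8 -79.6] z rear 18.9 z front 22.1
black 108 [-81.  -80.7 -80.3 -79.7] z rear 19.0 z front 21.1
```

All four handles end near −81 mm in the case frame and lie level, so they are home. I close the cover.

```bash
python3 - <<'E'
from h import *
env.goto(tab(3.0)+[0,0,130],ORI); env.command_gripper(45)
print(env.move_linear(tab(3.0),speed=100,max_force=15))
env.command_gripper(0,25); print('gap',env.current_finger_gap(),env.current_t())
for a in np.linspace(3.0,0.0,13)[1:]:
    env.move_linear(tab(a),speed=110); print(round(a,2),env.current_force().round(1),round(env.current_finger_gap(),1))
env.move_linear(tab(0)-[0,0,2],speed=30); env.command_gripper(45); env.dwell(.3)
env.move_linear(tab(0)+[0,0,150],speed=150); env.goto([420,-250,260],[np.pi,0,0])
crop('shut.png',[('top',235,210,110,110),('side',230,180,120,120)])
f=np.load('pics/full_topshut.png.npz'); P=pts('top',f['im'],f['d']); q=P-[*O,0]; q=Ro.from_euler('z',-YAW).apply(q.reshape(-1,3)).reshape(P.shape)
m=hsvm(f['im'],'orange')&(abs(q[...,1])<9)&(q[...,0]>-132)&(q[...,0]<-95); print('tab z',np.median(q[m][:,2]),m.sum(),env.current_t())
f=np.load('pics/top0.png.npz'); P=pts('top',f['im'],f['d']); q=P-[*O,0]; q=Ro.from_euler('z',-YAW).apply(q.reshape(-1,3)).reshape(P.shape)
m=hsvm(f['im'],'orange')&(abs(q[...,1])<9)&(q[...,0]>-132)&(q[...,0]<-95); print('tab z at start',np.median(q[m][:,2]),m.sum())
E
```

```text
False
gap 19.495347221039083 70.6833
2.75 [ 0.8  4.9 -2.6] 20.1
2.5 [ 0.1  6.1 -2.2] 19.8
2.25 [ 0.2  4.4 -2.8] 19.6
2.0 [ 0.6  5.7 -2.4] 19.8
1.75 [1.5 4.1 2.1] 19.5
1.5 [-0.8  4.8  8.2] 19.5
1.25 [-6.   5.7 12. ] 19.6
1.0 [-5.6  8.   2.4] 19.7
0.75 [-1.5  7.9 -4.3] 20.0
0.5 [-0.2  6.7 -5.1] 19.9
0.25 [-0.1  5.8 -3.7] 19.8
0.0 [ 0.9  7.  -5.2] 19.8
tab z 42.03306514703183 88 79.4167
tab z at start 43.30981321932358 91
```

View pics/shut.png

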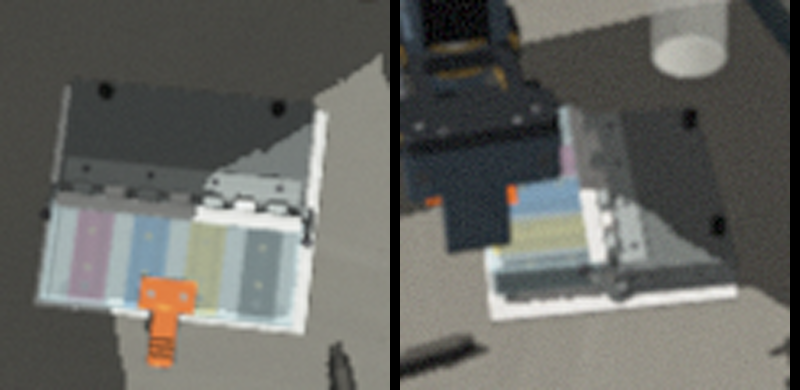

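The cover is shut at its starting height, with the knives under it and the gripper well clear above, so I hand in.

```bash
python3 -c "
from station import env
print(env.sign_off())"
```

```text
the job is handed in; nothing more can be done
None
```

The job is handed in after about 80 s of robot time: all four knives measured fully home in the slots of their colours, the cover is shut over them, and the bystanders were not touched as far as I could tell.

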